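# Sort instrument cassettes into colour docks and dose the detergent

## Robot

A 6-joint arm with a two-finger parallel gripper is mounted at the origin on the work surface. World frame = base frame: x ahead of the robot, y to its left, z up, the work surface at z = 0. Lengths are in m, angles in rad, forces in N, time in s.
With the tool pointing down it reaches from about 0.25 to 0.775 m from the base axis. Payload 4 kg.
Tool frame: the origin (TCP) lies at the very end of the fingers, on their centre line; the grasp point (between the pads) lies hold_point_z behind it (hold_point_z is the distance from the TCP to the grasp point, in m); z points along the fingers, y is the direction in which the jaws open and shut (so a half turn about z gives the same grasp; the last joint's range is limited). The gripper opens to 94 mm and grips with 3 to 60 N. Pads are 16 mm wide; open, the fingers measure 119 mm over their backs; the gripper's body (75 mm by 177 mm) begins 78 mm behind the grasp point.
Start: joints at [1.12, 0.087, 1.371, -0, 1.684, -0.103], TCP at [0.187, 0.517, 0.206] pointing down, gripper open.
Joint ranges: [-3.1, 3.1], [-0.76, 2.03], [0.27, 2.55], [-1.08, 4.22], [0.17, 2.65], [-2.57, 2.57]. Speed limits (rad/s): [2.79, 2.79, 3.14, 3.14, 3.14, 3.14].

## Interface

Orientations are given as [roll, pitch, yaw] about the fixed x, y, z axes, in that order (R = Rz(yaw) Ry(pitch) Rx(roll)).
In Python, from bench import * gives the robot as it stands.
- The arm moves only by the tool step_arm, never from a script. Its argument "increments" is text: rows parted by semicolons, each of 6 numbers parted by spaces: the shift along the tool's x, y, z in cm, then the turn, a rotation vector about the tool's x, y, z in rad. A call has 1 to 5 rows; each row shifts and turns the commanded pose from where the row before left it, along the tool's axes as they then stand; what a row does not reach is not made up. A row lasts 1/10 s, in which the tool goes at most 50 mm and 8.59 degrees, less where a joint would pass 70% of its speed; a pose out of reach is approached as far as the arm can. A call is refused whole if a number of a shift passes 5 or a number of a turn 0.15, either way. A call with a gripper value outside its range is refused whole. "claw" is the gripper's target within -1 to 1 (shut at 1, half-way at 0, fully open at -1), set as the call begins (left out, the last holds). The fingers move at their own pace and stop on an object; the grip force is fixed at half the most. Time passes only in rows, so rows that do not move let the fingers close. It gives the time, the measured TCP pose, the force and the opening at its end, in the units of the state.
- get_obs(): the state, without advancing time (a new reading comes with each control period).
- snapshot(name): name is "scene" or "top" or "wrist"; returns the picture (400x640x3 uint8, red, green, blue); there is no depth.
- calibration(name): a dict with "camera_matrix" (3x3 intrinsics, pixels), "eye" and "orientation" of the camera in the world; the wrist camera has in their place "tool_from_camera" (4x4, takes a point from camera to tool coordinates, whose origin is the TCP and whose axes are the flange's). Camera axes: x right, y up, looking along -z (the intrinsics and any distortion apply to the point x, -y, -z); pixel columns grow to the right and rows downward; lengths in m; the calibration is good to about 2 mm. The wrist camera is an equidistant fisheye: a pixel r from the principal point sees the ray r / f radians off the axis. A picture is of the moment at which its call begins: read the wrist's pose just before it. calibration takes no time and is no camera call.
- close_job(): hands the job in, once; it reports no verdict.
The state is a dict: "time": time; "joint_positions": joint angles; "qvel": joint speeds; "joint_torque": joint torques, N m; "tool_pos": TCP position; "ee_rot": TCP orientation; "wrist_force": force on the tool from outside, world axes, zero at the start; "wrist_torque": the same for the moment, N m; "width": finger opening in m.
Only numpy, scipy, OpenCV 4.12 (cv2) and the standard library are available. Lean on these libraries where they do the work, as an engineer would, in place of code of your own. Each camera call takes 0.05 s, during which the arm holds its last target. There are 200 camera calls.

## Task

Sort the used instrument cassettes for the wash: slide the two blue ones into the dock with the blue mat and the red one into the dock with the red mat, each fully inside and flat on the counter all the while, not lifted or tipped. When all three are in, press the green pump of the detergent dispenser right down and let it spring back up to dose the wash. Leave everything else on the counter where it stands.

Things in the scene. Friction and masses are not known exactly. Their poses are not given: they have to be found in the camera images.
- blue_cassette_a: loaded blue plastic instrument cassette (a flat closed case with a slotted steel window in its lid), 80 (own x) x 100 (own y) x 28 mm tall, 0.2 to 0.4 kg; too wide to grip comfortably. Lies flat and loose on the counter in the middle aisle between the docks; the three lie one beyond the other along x, the 100 mm side roughly along world y. Origin: centre of the underside, z up
- blue_cassette_b: loaded blue plastic instrument cassette (a flat closed case with a slotted steel window in its lid), 80 (own x) x 100 (own y) x 28 mm tall, 0.2 to 0.4 kg; too wide to grip comfortably. Lies flat and loose on the counter in the middle aisle between the docks; the three lie one beyond the other along x, the 100 mm side roughly along world y. Origin: centre of the underside, z up
- red_cassette: loaded red plastic instrument cassette (a flat closed case with a slotted steel window in its lid), 80 (own x) x 100 (own y) x 28 mm tall, 0.2 to 0.4 kg; too wide to grip comfortably. Lies flat and loose on the counter in the middle aisle between the docks; the three lie one beyond the other along x, the 100 mm side roughly along world y. Origin: centre of the underside, z up
- blue_mat: blue floor mat of the blue dock, 378 mm along world x, 128 mm along world y, 1 mm thick (no step to slide over): it fills the dock. Either colour may be on the left (+y) or the right (-y). Origin: centre of the mat, on the counter
- red_mat: red floor mat of the red dock, 378 mm along world x, 128 mm along world y, 1 mm thick (no step to slide over): it fills the dock. Either colour may be on the left (+y) or the right (-y). Origin: centre of the mat, on the counter
- dock_left: fixed steel dock on the robot's left (+y), a three-sided fence 34 mm tall and 6 mm thick: a back wall on its +y side, a wall at each x end, no floor, open along the whole long side that faces the middle aisle. Inside 380 mm (x) by 130 mm (y). Origin: centre of the inside, at counter height; axes along the world's. The coloured mat in it shows which cassettes it is for
- dock_right: fixed steel dock on the robot's right (-y), a three-sided fence 34 mm tall and 6 mm thick: a back wall on its -y side, a wall at each x end, no floor, open along the whole long side that faces the middle aisle. Inside 380 mm (x) by 130 mm (y). Origin: centre of the inside, at counter height; axes along the world's. The coloured mat in it shows which cassettes it is for
- dispenser: fixed white detergent bottle with a green band (72 mm across, 136 mm to the neck) on a white base plate, outside one of the docks, left or right. A green pump head stands on top, its spout pointing to -x over a small grey dosing cup (48 mm across, 46 mm tall) 68 mm to -x of the bottle. Origin: centre of the bottle, at counter height
- pump_top (a point): centre of the top face of the green pump head, a flat disc 42 mm across and 12 mm thick; 172 mm above the counter when up
- pump (a joint): travel of the pump head: 0 up (sprung, at rest), 0.014 m fully down; takes about 8 N to hold it down
- wipes_tub: bystander: white plastic tub with a blue screw cap, 84 mm across, 160 mm tall, standing outside the dock that has no dispenser beside it; origin: centre of the underside
- steel_bowl: bystander: small round steel bowl, 90 mm across, 40 mm tall, at the left; origin: centre of the underside
- swab_jar: bystander: glass jar with a steel cap, 76 mm across, 90 mm tall, at the far left; origin: centre of the underside
- timer: bystander: flat grey timer with a black display, 60 x 80 x 22 mm, at the far side; origin: centre of the underside
- pen_cup: bystander: open black cup, 72 mm across, 90 mm tall, at the far right; origin: centre of the underside
- spatula: bystander: spatula, 180 mm long, lying across the far end of the aisle; origin: middle of its length
Mind the look-alikes: they are no part of the job. Leave any turquoise or yellow look-alike of the blue_cassette_a alone. There is more than one size of the red_cassette; the job needs the larger.

How it is judged:
By the outcome, as a careful person would: the job done as asked, in the order asked, and still so for the second after the job is handed in, with the robot touching nothing.
It also fails if it takes over 58 s, if anything falls off the work surface, if the arm or the gripper's body presses on something with over 40 N, if the wrist force passes 120 N, or if a joint passes its speed limit or range.

## Working session

There is one attempt and no reset: what is moved stays moved. The work goes in short steps, Python scripts to look and compute and a tool call to move; the robot and the scene stay as the last step left them, time stands still between calls to the robot, and variables do not carry over. Pictures are saved under pics/ and viewed, about 8 in all and at most 12, crops included, and the job is handed in when it is done.

Besides the shell and the picture viewer there is one more tool, called as name(argument=value, ...), one argument or row to a line, values as JSON. step_arm: Moves the arm, as the interface text tells. Its arguments: {"type":"object","properties":{"increments":{"type":"string"},"claw":{"type":"number"}},"required":["increments"]}

```bash
mkdir -p pics; ls; python3 - <<'E'
from bench import *
import cv2
o=get_obs();print(o)
for n in("top","scene"):
    c=calibration(n);print(c)
    cv2.imwrite(f"pics/{n}0.png",snapshot(n)[:,:,::-1])
print(calibration("wrist"))
E
```

```text
pics
{'time': 0.0, 'joint_positions': array([ 1.11989873e+00,  8.79458973e-02,  1.37225716e+00, -2.39765823e-05,
        1.68360040e+00, -1.03119337e-01]), 'qvel': array([ 9.45032264e-04, -3.75711979e-05,  1.69507388e-03,  3.74407517e-04,
       -6.23142978e-05,  1.06534824e-03]), 'joint_torque': array([-1.62063410e-03, -3.40181243e+01, -3.02426505e+01,  7.17327674e-02,
        3.28795763e-02, -1.70180642e-04]), 'tool_pos': array([0.18722433, 0.51656201, 0.20430769]), 'ee_rot': array([-3.13939115e+00, -2.03868159e-04,  2.79381150e+00]), 'wrist_force': array([ 0.23537291,  0.21356093, -0.75355813]), 'wrist_torque': array([-0.00201056, -0.02527656,  0.00168247]), 'width': 0.09416524407170145}
{'camera_matrix': array([[374.11264219,   0.        , 317.22222555],
       [  0.        , 374.11264219, 199.82958296],
       [  0.        ,   0.        ,   1.        ]]), 'eye': array([0.32586793, 0.08138588, 1.26875707]), 'orientation': array([ 0.16277532, -0.0349266 , -1.54119674])}
{'camera_matrix': array([[439.48067813,   0.        , 329.5604507 ],
       [  0.        , 439.48067813, 201.7787721 ],
       [  0.        ,   0.        ,   1.        ]]), 'eye': array([ 1.53847735, -0.18636251,  1.23881512]), 'orientation': array([0.75316117, 0.01825673, 1.29508937])}
{'camera_matrix': array([[309.70691629,   0.        , 323.60822803],
       [  0.        , 309.70691629, 194.53370871],
       [  0.        ,   0.        ,   1.        ]]), 'tool_from_camera': array([[ 2.93343690e-04,  9.73000119e-01,  2.30804426e-01,
         6.64061610e-02],
       [ 9.99999777e-01, -1.46846998e-04, -6.51900315e-04,
        -2.88120729e-04],
       [-6.00406147e-04,  2.30804565e-01, -9.72999945e-01,
        -1.78937163e-01],
       [ 0.00000000e+00,  0.00000000e+00,  0.00000000e+00,
         1.00000000e+00]])}
```

View pics/top0.png

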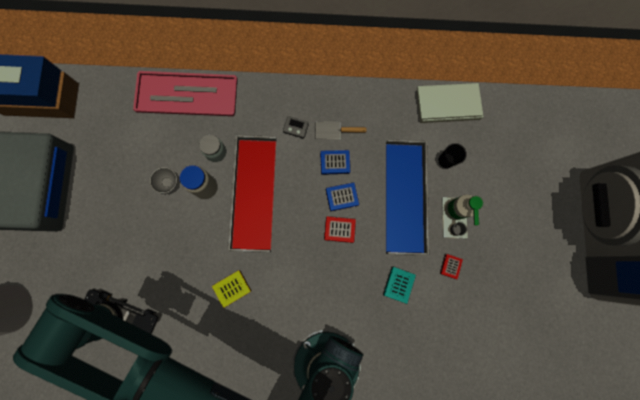

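View pics/scene0.png

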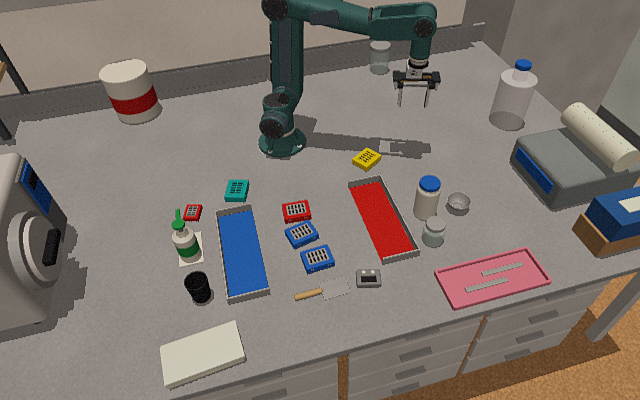

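```bash
cat >h.py <<'E'
import numpy as np,cv2
from bench import *
from scipy.spatial.transform import Rotation as R
def ray(n,px,z):
    c=calibration(n);K=c["camera_matrix"];px=np.atleast_2d(px).astype(float)
    d=np.c_[(px[:,0]-K[0,2])/K[0,0],-(px[:,1]-K[1,2])/K[1,1],-np.ones(len(px))]
    d=d@R.from_euler('xyz',c["orientation"]).as_matrix().T;e=c["eye"]
    return (e+d*((z-e[2])/d[:,2])[:,None])[:,:2]
def blobs(im,col,amin=60):
    h=cv2.cvtColor(im,cv2.COLOR_RGB2HSV)
    rng={'blue':[(105,100,60),(125,255,255)],'green':[(55,120,40),(75,255,255)]}
    if col=='red': m=cv2.inRange(h,(0,170,60),(8,255,255))|cv2.inRange(h,(172,170,60),(180,255,255))
    else: m=cv2.inRange(h,*rng[col])
    m=cv2.morphologyEx(m,cv2.MORPH_CLOSE,np.ones((3,3)))
    return [c for c in cv2.findContours(m,cv2.RETR_EXTERNAL,cv2.CHAIN_APPROX_NONE)[0] if cv2.contourArea(c)>amin]
def report(n,im,z=0.028):
    for col in('blue','red','green'):
        for c in blobs(im,col):
            zz=.001 if cv2.contourArea(c)>2500 else z
            if col=='green': zz=.172
            p=ray(n,c[:,0],zz)
            (cx,cy),(w,h),a=cv2.minAreaRect((p*1000).astype(np.float32))
            print(n,col,c[:,0].mean(0).round(),'ctr',round(cx),round(cy),'size',round(w),round(h),'ang',round(a,1),'bb',(p.min(0)*1000).round(),(p.max(0)*1000).round())
E
python3 - <<'E'
from h import *
for n in("top","scene"): report(n,cv2.imread(f"pics/{n}0.png")[:,:,::-1].copy())
E
```

```text
top blue [342. 196.] ctr 546 -39 size 81 101 ang 13.2 bb [498. -94.] [593.  16.]
top blue [191. 177.] ctr 594 470 size 76 80 ang 2.2 bb [556. 430.] [632. 510.]
top blue [335. 161.] ctr 667 -13 size 80 100 ang 5.1 bb [624. -62.] [709.  39.]
top blue [ 50. 182.] ctr 563 928 size 9 233 ang 90.0 bb [446. 924.] [680. 933.]
top blue [404. 199.] ctr 557 -259 size 128 379 ang 90.0 bb [ 367. -322.] [ 746. -195.]
top blue [19. 74.] ctr 933 1090 size 143 145 ang 0.3 bb [ 861. 1017.] [1004. 1163.]
top red [451. 266.] ctr 324 -406 size 57 68 ang 73.4 bb [ 286. -439.] [ 364. -371.]
top red [340. 229.] ctr 435 -33 size 98 78 ang 86.6 bb [393. -82.] [475.  16.]
top red [254. 195.] ctr 551 262 size 378 129 ang 0.1 bb [363. 197.] [740. 326.]
top green [476. 209.] ctr 494 -434 size 83 41 ang 12.9 bb [ 451. -449.] [ 536. -409.]
scene blue [317. 259.] ctr 679 -10 size 95 101 ang 3.5 bb [628. -60.] [728.  42.]
scene blue [301. 234.] ctr 559 -36 size 96 103 ang 13.2 bb [503. -92.] [616.  20.]
scene blue [241. 253.] ctr 547 -253 size 129 357 ang 90.0 bb [ 368. -317.] [ 725. -188.]
scene blue [616. 211.] ctr
[... 217 characters left out ...]
[ 195. -926.]
scene blue [534. 170.] ctr 502 930 size 57 275 ang 89.8 bb [365. 902.] [639. 959.]
scene blue [523.  65.] ctr -219 1346 size 78 127 ang 49.5 bb [-275. 1291.] [-163. 1400.]
scene red [192. 212.] ctr 344 -403 size 61 75 ang 73.2 bb [ 300. -438.] [ 389. -368.]
scene red [296. 211.] ctr 450 -31 size 97 98 ang 86.4 bb [399. -81.] [501.  21.]
scene red [380. 220.] ctr 568 255 size 125 360 ang 89.7 bb [388. 193.] [748. 319.]
scene red [134. 102.] ctr -481 -623 size 208 212 ang 13.3 bb [-607. -750.] [-377. -525.]
scene green [188. 249.] ctr 637 -398 size 55 63 ang 13.0 bb [ 603. -434.] [ 664. -369.]
scene green [178. 220.] ctr 502 -420 size 39 87 ang 77.4 bb [ 456. -443.] [ 547. -405.]
```

The top view shows the red dock at +y (mat about px 254,195) and the blue dock at -y (404,199). In the aisle are the red cassette (340,229) and the two blues (342,196 and 335,161). The dispenser is at -y (px 460,210). Sizes all match the given ones. First I turn the jaws along world x and half shut them, so they make a two-point pusher.

step_arm(
  increments="0 0 0 0 0 0.15; 0 0 0 0 0 0.15; 0 0 0 0 0 0.15; 0 0 0 0 0 0.15; 0 0 0 0 0 0.15",
  claw=0,
)

```text
time: 0.6
tool_pos: [0.1873, 0.5168, 0.2048]
ee_rot: [-3.141, 0.001, 2.038]
wrist_force: [0.8, -1.0, -0.8]
width: 0.0571
```

step_arm(
  increments="0 0 0 0 0 0.15; 0 0 0 0 0 0.15; 0 0 0 0 0 0.15; 0 0 0 0 0 0.023; 0 0 0 0 0 0",
)

```text
time: 1.1
tool_pos: [0.1873, 0.5169, 0.205]
ee_rot: [-3.141, 0.001, 1.573]
wrist_force: [1.2, -0.1, 0.2]
width: 0.0469
```

step_arm(
  increments="-2.9 3.2 0 0 0 0; -2.9 3.2 0 0 0 0; -2.9 3.2 0 0 0 0; -2.9 3.2 0 0 0 0; -2.9 3.2 0 0 0 0",
)

```text
time: 1.6
tool_pos: [0.3484, 0.3708, 0.2055]
ee_rot: [3.141, -0.0, 1.574]
wrist_force: [0.1, 0.4, -0.2]
width: 0.0471
```

step_arm(
  increments="-2.9 3.2 0 0 0 0; -2.9 3.2 0 0 0 0; -2.9 3.2 0 0 0 0; -2.9 3.2 0 0 0 0; -2.9 3.2 0 0 0 0",
)

```text
time: 2.1
tool_pos: [0.5085, 0.2257, 0.2055]
ee_rot: [3.142, -0.0, 1.573]
wrist_force: [-0.1, -0.1, -0.1]
width: 0.0472
```

step_arm(
  increments="-2.9 3.2 0 0 0 0; -2.9 3.2 0 0 0 0; -2.9 3.2 0 0 0 0; -2.9 3.2 0 0 0 0; 0 0 0 0 0 0",
)

```text
time: 2.6
tool_pos: [0.6381, 0.1066, 0.2033]
ee_rot: [-3.14, 0.002, 1.567]
wrist_force: [0.6, 1.2, -0.8]
width: 0.0467
```

step_arm(
  increments="-3.2 2.9 0 0 0 0; 0 0 4.8 0 0 0; 0 0 4.8 0 0 0; 0 0 4.8 0 0 0; 0 0 0 0 0 0",
)

```text
time: 3.1
tool_pos: [0.6573, 0.0795, 0.0515]
ee_rot: [-3.123, 0.0, 1.573]
wrist_force: [-0.1, 0.2, -0.9]
width: 0.0468
```

step_arm(
  increments="0 0 2.4 0 0 0; 0 0 2.2 0 0 0; 0 0 0 0 0 0",
)

```text
time: 3.4
tool_pos: [0.6631, 0.0797, 0.0147]
ee_rot: [-3.138, -0.0, 1.572]
wrist_force: [-0.3, 0.1, -0.3]
width: 0.0471
```

step_arm(
  increments="-1.5 0.2 0.2 0 0 0; -1.5 0.2 0 0 0 0; -1.5 0 0 0 0 0; -1.5 0 0 0 0 0; -1.5 0 0 0 0 0",
)

```text
time: 3.9
tool_pos: [0.6695, 0.0032, 0.0154]
ee_rot: [3.138, -0.001, 1.57]
wrist_force: [1.1, 3.9, 3.7]
width: 0.0469
```

```bash
python3 - <<'E'
from h import *
im=snapshot("scene");report("scene",im)
cv2.imwrite("pics/s1.png",cv2.resize(im[130:330,150:470],(800,500))[:,:,::-1])
E
```

```text
scene blue [300. 248.] ctr 616 -54 size 213 99 ang 0.3 bb [ 509. -103.] [722.  -4.]
scene blue [241. 253.] ctr 547 -253 size 129 357 ang 90.0 bb [ 368. -317.] [ 725. -188.]
scene blue [618. 212.] ctr 800 1115 size 196 287 ang 0.4 bb [701. 972.] [ 898. 1258.]
scene blue [430. 183.] ctr 456 505 size 77 92 ang 66.2 bb [410. 461.] [500. 546.]
scene blue [ 35. 187.] ctr 25 -997 size 367 60 ang 27.3 bb [ -149. -1063.] [ 195. -926.]
scene blue [534. 170.] ctr 502 930 size 275 57 ang 0.1 bb [365. 902.] [639. 959.]
scene blue [523.  65.] ctr -219 1346 size 77 126 ang 51.6 bb [-275. 1291.] [-163. 1400.]
scene red [192. 212.] ctr 344 -403 size 61 75 ang 73.2 bb [ 300. -438.] [ 389. -368.]
scene red [294. 211.] ctr 449 -32 size 95 98 ang 86.7 bb [399. -81.] [497.  18.]
scene red [380. 220.] ctr 567 254 size 124 359 ang 90.0 bb [388. 193.] [747. 316.]
scene red [134. 102.] ctr -481 -623 size 208 212 ang 13.3 bb [-607. -750.] [-377. -525.]
scene green [188. 249.] ctr 637 -398 size 55 63 ang 13.0 bb [ 603. -434.] [ 664. -369.]
scene green [178. 220.] ctr 502 -424 size 38 91 ang 88.0 bb [ 456. -443.] [ 548. -405.]
```

View pics/s1.png

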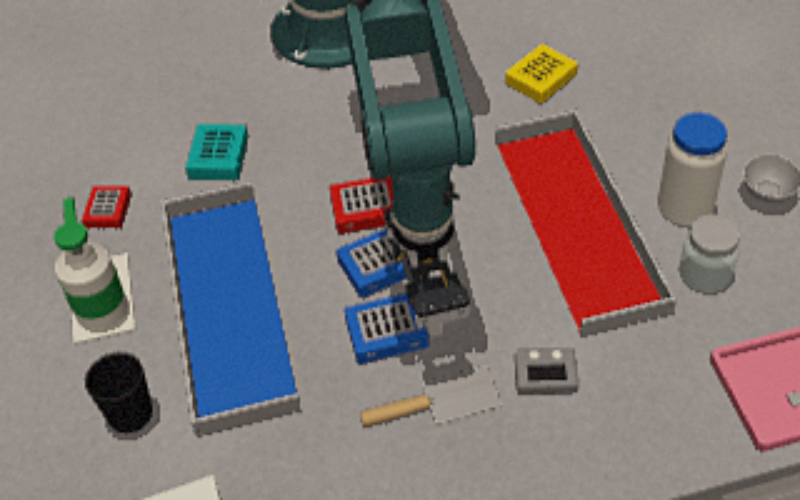

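The crop shows the far blue cassette (about px 385,330) squared up against the fingers and moving toward the dock, with the middle one untouched. I keep pushing.

step_arm(
  increments="-2 0 0.1 0 0 0; -2 0 0.1 0 0 0; -2 0 0 0 0 0; -2 0 0 0 0 0; -2 0 0 0 0 0",
)

```text
time: 4.45
tool_pos: [0.6683, -0.0975, 0.0115]
ee_rot: [-3.141, -0.0, 1.571]
wrist_force: [-0.2, 5.4, 3.0]
width: 0.047
```

step_arm(
  increments="-2 0 0 0 0 0; -2 0 0 0 0 0; -2 0 0 0 0 0; -2 0 0 0 0 0; -1.5 0 0 0 0 0",
)

```text
time: 4.95
tool_pos: [0.6682, -0.1931, 0.0113]
ee_rot: [-3.141, 0.0, 1.57]
wrist_force: [-0.4, 4.5, 4.2]
width: 0.0469
```

step_arm(
  increments="-0.6 0 0 0 0 0; 0 0 0 0 0 0",
)

```text
time: 5.15
tool_pos: [0.6679, -0.199, 0.0107]
ee_rot: [-3.141, 0.002, 1.569]
wrist_force: [0.7, -0.3, 0.1]
width: 0.0473
```

```bash
python3 - <<'E'
from h import *
im=snapshot("scene")
cv2.imwrite("pics/s2.png",cv2.resize(im[130:330,150:470],(800,500))[:,:,::-1])
E
```

```text
(no output)
```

View pics/s2.png

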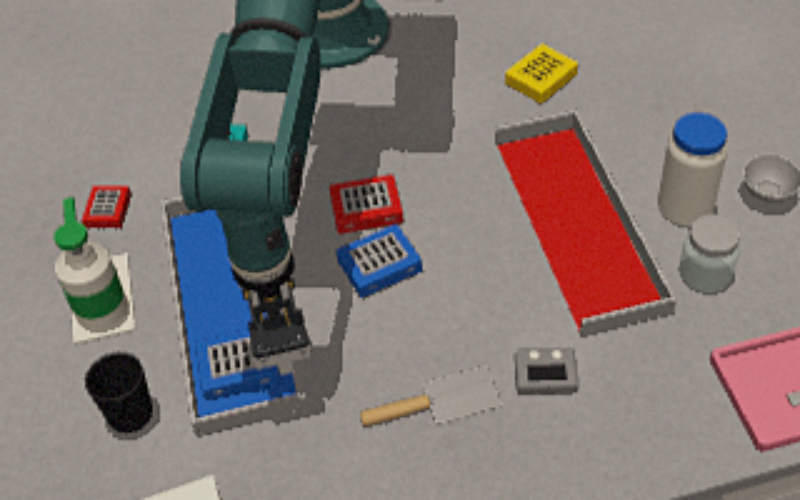

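step_arm(
  increments="-0.4 0 0 0 0 0; 0 0 0 0 0 0; 1.5 0 0 0 0 0; 0 0 -3 0 0 0; 0 0 -4 0 0 0",
)

```text
time: 5.7
tool_pos: [0.6663, -0.1833, 0.0783]
ee_rot: [-3.134, -0.003, 1.572]
wrist_force: [0.5, -0.5, 0.0]
width: 0.047
```

step_arm(
  increments="4 -1.8 -0.5 0 0 0; 4 -1.8 0 0 0 0; 4 -1.8 0 0 0 0; 4 -1.8 0 0 0 0; 4 -1.8 0 0 0 0",
)

```text
time: 6.2
tool_pos: [0.5772, 0.0168, 0.0866]
ee_rot: [3.141, -0.0, 1.572]
wrist_force: [0.5, 0.4, 0.5]
width: 0.0473
```

step_arm(
  increments="4 -1.7 0 0 0 0; 3 -1.5 0 0 0 0; 0 0 0 0 0 0; 0 0 0 0 0 0",
)

```text
time: 6.6
tool_pos: [0.5461, 0.0853, 0.0868]
ee_rot: [3.141, 0.001, 1.574]
wrist_force: [0.4, 0.5, 0.4]
width: 0.0467
```

```bash
python3 - <<'E'
from h import *
print(get_obs()["tool_pos"])
im=snapshot("top");report("top",im)
cv2.imwrite("pics/t2.png",cv2.resize(im[100:300,200:520],(800,500))[:,:,::-1])
E
```

```text
[0.54609368 0.0852939  0.08680474]
top blue [347. 196.] ctr 548 -46 size 81 85 ang 13.2 bb [502. -94.] [593.  -8.]
top blue [192. 177.] ctr 594 470 size 76 80 ang 2.2 bb [556. 429.] [632. 510.]
top blue [ 50. 182.] ctr 563 929 size 233 10 ang 0.3 bb [446. 923.] [680. 933.]
top blue [404. 199.] ctr 557 -259 size 128 379 ang 90.0 bb [ 367. -322.] [ 746. -195.]
top blue [19. 74.] ctr 932 1090 size 143 146 ang 0.0 bb [ 861. 1017.] [1004. 1163.]
top red [451. 266.] ctr 324 -406 size 57 68 ang 73.4 bb [ 286. -439.] [ 364. -371.]
top red [346. 230.] ctr 433 -50 size 80 64 ang 0.8 bb [393. -82.] [473. -17.]
top red [254. 195.] ctr 552 261 size 377 129 ang 0.0 bb [363. 197.] [740. 326.]
top green [476. 209.] ctr 492 -428 size 40 83 ang 87.9 bb [ 451. -449.] [ 533. -409.]
```

step_arm(
  increments="0 0 3.5 0 0 0; 0 0 3.5 0 0 0; 0 0 0.5 0 0 0; -2 0 0 0 0 0; -2 0 0 0 0 0",
)

```text
time: 7.15
tool_pos: [0.5472, 0.043, 0.0121]
ee_rot: [3.141, 0.0, 1.571]
wrist_force: [-0.2, -0.1, 0.6]
width: 0.0466
```

step_arm(
  increments="-1.5 0 0 0 0 0; -1 0 0 0 0 0; -1 0 0 0 0 0; -1 0 0 0 0 0; -1.5 0 0 0 0 0",
)

```text
time: 7.65
tool_pos: [0.5473, -0.0152, 0.0126]
ee_rot: [3.139, -0.002, 1.572]
wrist_force: [0.2, 5.6, 4.9]
width: 0.0466
```

step_arm(
  increments="-2 0 0 0 0 0; -2 0 0 0 0 0; -2 0 0 0 0 0; -2 0 0 0 0 0; -2 0 0 0 0 0",
)

```text
time: 8.15
tool_pos: [0.5465, -0.1151, 0.0125]
ee_rot: [3.141, -0.003, 1.571]
wrist_force: [-0.4, 6.0, 6.5]
width: 0.0472
```

step_arm(
  increments="-2 0 0 0 0 0; -2 0 0 0 0 0; -2 0 0 0 0 0; -1.5 0 0 0 0 0; -1 0 0 0 0 0",
)

```text
time: 8.65
tool_pos: [0.5462, -0.2005, 0.0123]
ee_rot: [-3.141, -0.003, 1.57]
wrist_force: [0.2, 7.5, 6.1]
width: 0.0472
```

step_arm(
  increments="-0.4 0 0 0 0 0; 0 0 0 0 0 0; 1.5 0 0 0 0 0; 0 0 -3 0 0 0; 0 0 -3 0 0 0",
)

```text
time: 9.15
tool_pos: [0.5444, -0.1888, 0.0699]
ee_rot: [-3.136, -0.001, 1.572]
wrist_force: [0.8, -0.1, 1.7]
width: 0.0468
```

step_arm(
  increments="2.5 -4 -0.5 0 0 0; 2.5 -4 0 0 0 0; 1.5 -3.1 0 0 0 0; 0 0 0 0 0 0; 0 0 0 0 0 0",
)

```text
time: 9.65
tool_pos: [0.4349, -0.1247, 0.0763]
ee_rot: [3.142, 0.001, 1.571]
wrist_force: [0.1, -1.0, 0.1]
width: 0.047
```

```bash
python3 - <<'E'
from h import *
print(get_obs()["tool_pos"])
im=snapshot("scene");report("scene",im)
cv2.imwrite("pics/s3.png",cv2.resize(im[130:330,150:470],(800,500))[:,:,::-1])
E
```

```text
[ 0.43493711 -0.12466888  0.07627482]
scene blue [241. 253.] ctr 547 -253 size 129 357 ang 90.0 bb [ 368. -317.] [ 725. -188.]
scene blue [617. 212.] ctr 800 1115 size 196 287 ang 0.4 bb [701. 972.] [ 898. 1258.]
scene blue [430. 183.] ctr 456 505 size 77 92 ang 66.2 bb [410. 461.] [500. 546.]
scene blue [ 35. 187.] ctr 26 -997 size 369 60 ang 27.3 bb [ -149. -1063.] [ 199. -925.]
scene blue [534. 171.] ctr 503 930 size 57 273 ang 90.0 bb [366. 902.] [639. 959.]
scene blue [523.  65.] ctr -219 1346 size 77 126 ang 51.6 bb [-275. 1291.] [-163. 1400.]
scene red [192. 212.] ctr 344 -403 size 61 75 ang 73.2 bb [ 300. -438.] [ 389. -368.]
scene red [296. 211.] ctr 449 -30 size 98 98 ang 85.8 bb [399. -81.] [500.  21.]
scene red [380. 220.] ctr 568 255 size 125 359 ang 89.6 bb [388. 193.] [747. 318.]
scene red [135. 102.] ctr -485 -618 size 212 216 ang 15.8 bb [-617. -750.] [-377. -525.]
scene green [188. 250.] ctr 639 -400 size 51 63 ang 6.9 bb [ 610. -434.] [ 664. -369.]
scene green [178. 220.] ctr 504 -429 size 87 38 ang 12.7 bb [ 457. -443.] [ 547. -405.]
```

View pics/s3.png

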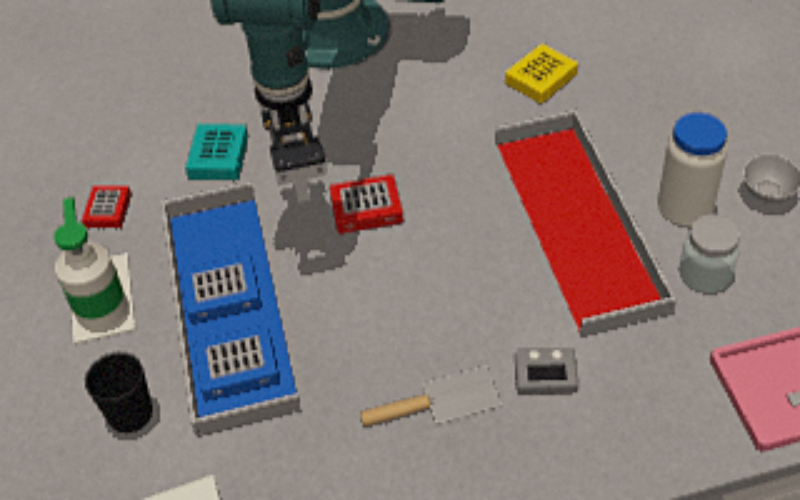

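Both blue cassettes (px 220,285 and 235,360) lie inside the blue dock, with mat visible on the aisle side. The red one is next.

step_arm(
  increments="0 0 3.4 0 0 0; 0 0 3 0 0 0; 1 0 0 0 0 0; 1.5 0 0 0 0 0; 1 0 0 0 0 0",
)

```text
time: 10.2
tool_pos: [0.4369, -0.0897, 0.0135]
ee_rot: [3.14, 0.001, 1.571]
wrist_force: [0.8, -1.5, -0.6]
width: 0.047
```

step_arm(
  increments="1 0 0 0 0 0; 1.5 0 0 0 0 0; 2 0 0 0 0 0; 2 0 0 0 0 0; 2 0 0 0 0 0",
)

```text
time: 10.7
tool_pos: [0.4364, -0.0045, 0.0137]
ee_rot: [3.139, 0.001, 1.571]
wrist_force: [-0.7, -1.3, 0.3]
width: 0.0469
```

step_arm(
  increments="2 0 0 0 0 0; 2 0 0 0 0 0; 2 0 0 0 0 0; 2 0 0 0 0 0; 2 0 0 0 0 0",
)

```text
time: 11.2
tool_pos: [0.4363, 0.0958, 0.0137]
ee_rot: [3.139, 0.001, 1.571]
wrist_force: [0.3, -3.0, 0.9]
width: 0.0471
```

step_arm(
  increments="2 0 0 0 0 0; 2 0 0 0 0 0; 2 0 0 0 0 0; 1 0 0 0 0 0; 0 0 0 0 0 0",
)

```text
time: 11.7
tool_pos: [0.4359, 0.1665, 0.0133]
ee_rot: [3.14, -0.001, 1.573]
wrist_force: [0.2, 0.7, 0.3]
width: 0.0472
```

step_arm(
  increments="1.5 0 0 0 0 0; 1.5 0 0 0 0 0; 0.9 0 0 0 0 0; 0 0 0 0 0 0; -1.5 0 0 0 0 0",
)

```text
time: 12.2
tool_pos: [0.4354, 0.19, 0.0124]
ee_rot: [-3.142, -0.002, 1.573]
wrist_force: [-0.0, -0.3, -0.4]
width: 0.0471
```

step_arm(
  increments="0 0 -4 0 0 0; 0 0 -4.8 0 0 0; -2 0 -4.8 0 0 0; -2 0 -4.8 0 0 0; -2 0 -4.8 0 0 0",
  claw=1,
)

```text
time: 12.7
tool_pos: [0.4349, 0.1306, 0.2406]
ee_rot: [-3.142, -0.001, 1.571]
wrist_force: [1.4, -0.4, 0.2]
width: 0.0103
```

step_arm(
  increments="-4.6 0.5 0 0 0 0; -4.6 0.5 0 0 0 0; -4.6 0.5 0 0 0 0; -4.6 0.5 0 0 0 0; -4.6 0.5 0 0 0 0",
)

```text
time: 13.2
tool_pos: [0.4601, -0.1005, 0.2388]
ee_rot: [3.141, -0.001, 1.571]
wrist_force: [0.5, 0.5, -0.1]
width: 0.0005
```

```bash
python3 - <<'E'
from h import *
print(get_obs()["tool_pos"])
im=snapshot("top");report("top",im)
cv2.imwrite("pics/t3.png",cv2.resize(im[100:300,200:520],(800,500),interpolation=cv2.INTER_CUBIC)[:,:,::-1])
im=snapshot("scene");report("scene",im)
E
```

```text
[ 0.46006926 -0.10053761  0.23881431]
top blue [399. 234.] ctr 428 -227 size 62 141 ang 68.7 bb [ 366. -277.] [ 490. -189.]
top blue [192. 177.] ctr 594 470 size 76 80 ang 2.2 bb [556. 429.] [632. 510.]
top blue [ 50. 182.] ctr 563 928 size 233 10 ang 0.0 bb [446. 923.] [680. 933.]
top blue [407. 157.] ctr 684 -251 size 126 107 ang 89.2 bb [ 630. -314.] [ 738. -189.]
top blue [19. 74.] ctr 932 1090 size 143 146 ang 0.1 bb [ 861. 1017.] [1004. 1163.]
top red [451. 266.] ctr 324 -406 size 57 68 ang 73.4 bb [ 286. -439.] [ 361. -371.]
top red [254. 195.] ctr 552 261 size 377 129 ang 0.0 bb [363. 197.] [740. 326.]
top green [476. 209.] ctr 492 -428 size 40 83 ang 87.9 bb [ 451. -449.] [ 533. -409.]
scene blue [241. 253.] ctr 547 -253 size 129 357 ang 90.0 bb [ 368. -317.] [ 725. -188.]
scene blue [617. 211.] ctr 800 1115 size 196 286 ang 0.4 bb [701. 973.] [ 898. 1258.]
scene blue [430. 183.] ctr 456 505 size 77 92 ang 66.2 bb [410. 461.] [500. 546.]
scene blue [ 35. 187.] ctr 25 -997 size 367 60 ang 27.3 bb [ -149. -1063.] [ 195. -926.]
scene blue [534. 170.] ctr 501 930 size 57 271 ang 89.8 bb [366. 902.] [637. 959.]
scene blue [523.  64.] ctr -219 1346 size 77 126 ang 51.6 bb [-275. 1291.] [-164. 1400.]
scene red [192. 212.] ctr 344 -403 size 61 75 ang 73.2 bb [ 300. -438.] [ 389. -368.]
scene red [380. 220.] ctr 568 255 size 125 360 ang 89.6 bb [388. 193.] [747. 319.]
scene red [134. 102.] ctr -481 -623 size 208 212 ang 13.3 bb [-607. -750.] [-377. -525.]
scene green [188. 250.] ctr 639 -400 size 51 63 ang 6.9 bb [ 610. -434.] [ 664. -369.]
scene green [178. 220.] ctr 503 -429 size 91 37 ang 9.9 bb [ 456. -443.] [ 548. -406.]
```

View pics/t3.png

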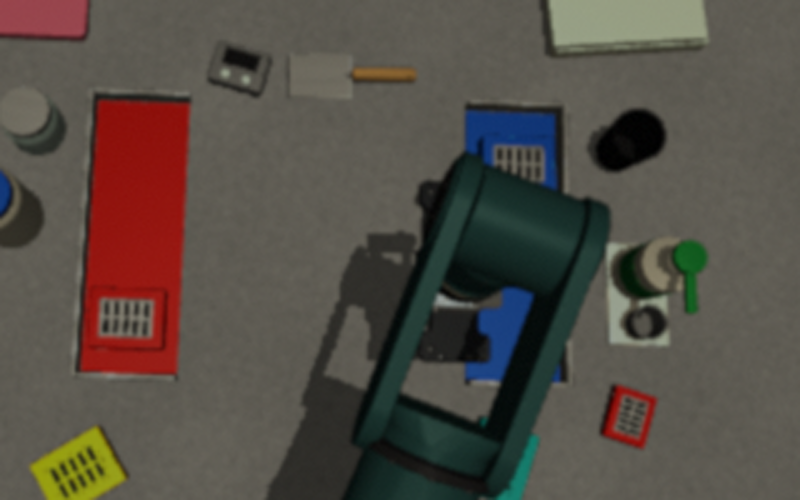

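The red cassette (crop px 127,320) is fully on the red mat inside its dock. The pump disc is at crop (689,257), which puts it at world (0.512, -0.429). I move above it next.

step_arm(
  increments="-4.7 0.7 0 0 0 0; -4.7 0.7 0 0 0 0; -4.7 0.7 0 0 0 0; -4.7 0.7 0 0 0 0; -4.7 0.7 0 0 0 0",
)

```text
time: 13.8
tool_pos: [0.4957, -0.3344, 0.2387]
ee_rot: [3.141, -0.001, 1.572]
wrist_force: [0.7, -0.7, -0.2]
width: 0.0004
```

step_arm(
  increments="-4.4 0.9 0 0 0 0; -4 0.5 0 0 0 0; 0 0 0 0 0 0; 0 0 0 0 0 0",
)

```text
time: 14.2
tool_pos: [0.5094, -0.4172, 0.2375]
ee_rot: [-3.141, -0.003, 1.57]
wrist_force: [-0.9, -0.5, -0.8]
width: 0.0005
```

```bash
python3 - <<'E'
from h import *
o=get_obs();print(o["tool_pos"],o["joint_positions"])
im=snapshot("wrist")
c=calibration("wrist");K=c["camera_matrix"];T=c["tool_from_camera"]
p=[.512,-.429,.172]
for p in([.512,-.429,.172],o["tool_pos"]):
    t=R.from_euler('xyz',o["ee_rot"]).as_matrix().T@(np.array(p)-o["tool_pos"])
    q=np.linalg.inv(T)@np.r_[t,1];v=np.array([q[0],-q[1],-q[2]])
    r=K[0,0]*np.arctan2(np.hypot(*v[:2]),v[2]);print('pred',K[:2,2]+r*v[:2]/np.hypot(*v[:2]))
cv2.imwrite("pics/w1.png",im[:,:,::-1])
E
```

```text
[ 0.50943742 -0.41724662  0.23752315] [-7.73020088e-01  3.34215667e-01  1.01539906e+00  1.38365029e-03
  1.79477155e+00 -7.72200257e-01]
pred [326.75868842 218.39915143]
pred [323.69366659 232.23510536]
```

View pics/w1.png

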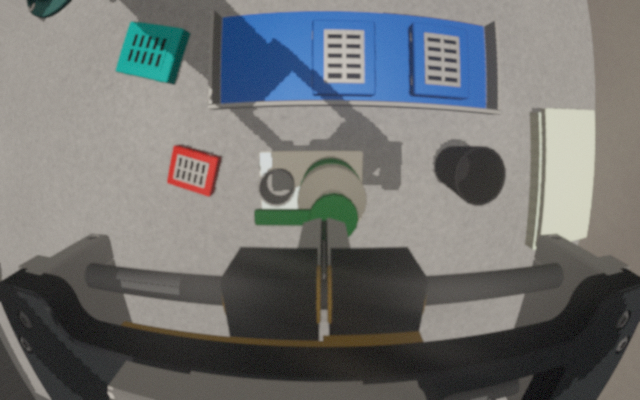

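The wrist view shows both blue cassettes inside the dock (343,60 and 442,60), and the pump disc centre near (333,217). That is about 5 mm to +x of my estimate. I correct for it and press.

step_arm(
  increments="-1.2 0.6 2 0 0 0; 0 0 2.5 0 0 0; 0 0 1 0 0 0; 0 0 0.5 0 0 0; 0 0 0.5 0 0 0",
)

```text
time: 14.75
tool_pos: [0.5159, -0.4288, 0.1751]
ee_rot: [3.14, 0.001, 1.572]
wrist_force: [0.2, 0.2, 0.2]
width: 0.0004
```

step_arm(
  increments="0 0 0.5 0 0 0; 0 0 0.5 0 0 0; 0 0 0.3 0 0 0; 0 0 0.2 0 0 0; 0 0 0 0 0 0",
)

```text
time: 15.25
tool_pos: [0.516, -0.4294, 0.1609]
ee_rot: [3.139, 0.001, 1.571]
wrist_force: [-1.3, 3.9, 6.7]
width: 0.0002
```

step_arm(
  increments="0 0 0.2 0 0 0; 0 0 0.2 0 0 0; 0 0 0 0 0 0; 0 0 0 0 0 0",
)

```text
time: 15.65
tool_pos: [0.5161, -0.4294, 0.1583]
ee_rot: [3.139, 0.001, 1.571]
wrist_force: [-1.4, 4.4, 8.5]
width: 0.0005
```

step_arm(
  increments="0 0 0.2 0 0 0; 0 0 0.2 0 0 0; 0 0 0 0 0 0; 0 0 0 0 0 0",
)

```text
time: 16.05
tool_pos: [0.5161, -0.4294, 0.1581]
ee_rot: [3.137, 0.003, 1.571]
wrist_force: [-4.7, 6.5, 18.0]
width: 0.0004
```

The pump has hit its stop at z = 0.158, with force up to 18 N and no more travel. I release it, rise, and check.

step_arm(
  increments="0 0 -1 0 0 0; 0 0 -1 0 0 0; 0 0 -2 0 0 0; 0 0 -4 0 0 0; 0 0 -4 0 0 0",
)

```text
time: 16.55
tool_pos: [0.515, -0.4297, 0.2704]
ee_rot: [-3.139, -0.001, 1.57]
wrist_force: [0.1, -0.5, -0.0]
width: 0.0004
```

step_arm(
  increments="4 -4 0 0 0 0; 4 -4 0 0 0 0; 4 -4 0 0 0 0; 4 -4 0 0 0 0; 0 0 0 0 0 0",
)

```text
time: 17.05
tool_pos: [0.3704, -0.2845, 0.2707]
ee_rot: [-3.14, -0.001, 1.571]
wrist_force: [0.7, -0.1, 0.0]
width: 0.0006
```

step_arm(
  increments="4.5 -2 0 0 0 0; 4.5 -2 0 0 0 0; 4.5 0 0 0 0 0; 4.5 0 0 0 0 0; 0 0 0 0 0 0",
)

```text
time: 17.55
tool_pos: [0.3347, -0.1049, 0.2719]
ee_rot: [3.138, 0.0, 1.578]
wrist_force: [0.9, -0.4, 0.6]
width: 0.0001
```

```bash
python3 - <<'E'
from h import *
print(get_obs()["tool_pos"],get_obs()["wrist_force"])
im=snapshot("top");report("top",im)
s=snapshot("scene")
print([l for l in [] ]);report("scene",s)
def dark(col):
    pass
a=cv2.resize(im[100:300,200:520],(480,300),interpolation=cv2.INTER_CUBIC);b=cv2.resize(s[130:330,150:470],(480,300),interpolation=cv2.INTER_CUBIC)
cv2.imwrite("pics/f.png",np.vstack([a,b])[:,:,::-1])
E
```

```text
[ 0.33471526 -0.10492018  0.27194279] [ 0.86872687 -0.39293977  0.58864107]
top blue [192. 177.] ctr 594 470 size 76 80 ang 2.2 bb [556. 429.] [632. 510.]
top blue [ 50. 182.] ctr 563 928 size 10 233 ang 90.0 bb [446. 923.] [680. 933.]
top blue [405. 189.] ctr 580 -259 size 129 334 ang 90.0 bb [ 413. -324.] [ 747. -195.]
top blue [19. 74.] ctr 932 1090 size 143 146 ang 0.1 bb [ 861. 1017.] [1004. 1163.]
top red [254. 195.] ctr 552 261 size 377 129 ang 0.0 bb [363. 197.] [740. 326.]
top green [476. 209.] ctr 492 -428 size 40 83 ang 87.9 bb [ 451. -449.] [ 533. -409.]
[]
scene blue [241. 253.] ctr 547 -253 size 129 357 ang 90.0 bb [ 368. -317.] [ 725. -188.]
scene blue [617. 212.] ctr 775 1086 size 168 327 ang 48.7 bb [701. 973.] [ 898. 1258.]
scene blue [430. 183.] ctr 456 505 size 77 92 ang 66.2 bb [410. 461.] [500. 546.]
scene blue [ 35. 187.] ctr 25 -997 size 367 60 ang 27.3 bb [ -149. -1063.] [ 195. -926.]
scene blue [534. 170.] ctr 502 930 size 57 275 ang 89.8 bb [365. 902.] [639. 959.]
scene blue [523.  65.] ctr -219 1346 size 78 127 ang 49.5 bb [-275. 1291.] [-163. 1400.]
scene red [192. 212.] ctr 344 -403 size 61 75 ang 73.2 bb [ 300. -438.] [ 389. -368.]
scene red [380. 220.] ctr 568 256 size 126 360 ang 89.9 bb [388. 193.] [748. 319.]
scene red [134. 102.] ctr -481 -623 size 208 212 ang 13.3 bb [-607. -750.] [-377. -525.]
scene green [188. 250.] ctr 639 -400 size 51 63 ang 6.9 bb [ 610. -434.] [ 664. -369.]
scene green [178. 220.] ctr 504 -429 size 87 38 ang 12.7 bb [ 457. -443.] [ 547. -405.]
```

View pics/f.png

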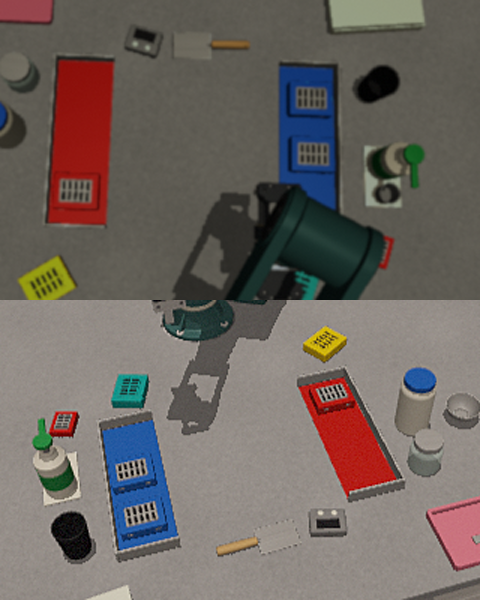

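The final picture shows all three cassettes within their mats with margin. The pump blob is back at its original place and height, and the bystanders are where they were.

```bash
python3 -c "
from bench import *
print(close_job())"
```

```text
the job is handed in; nothing more can be done
None
```

The job is done and handed in at about 18 s of the 58 s allowed; `close_job()` gave no verdict.

- **Cassettes:** I slid both blue cassettes into the right dock (blue mat) and the larger red one into the left dock (red mat). The half-closed fingers pushed low on their sides, with wrist forces of no more than about 10 N read at the ends of the moves. The last top and scene pictures show all three inside their docks, with mat visible on the open side. I judged that from the pictures and the finger positions, because the same-colour mats kept me from measuring the cassette outlines separately.
- **Pump:** I then pressed the green pump to its stop: the tool stopped at z = 0.158 m, 14 mm below the pump's rest height, and the upward force read 18 N. After release, the pump head was back at its starting position in both camera views.
- **Everything else:** The other items looked unmoved. In the final top view the arm hid the small red cassette and most of the turquoise look-alike, but the scene view showed both in place.

No check failed. The only disagreement was about 5 mm in the pump's x position between the top and wrist views, which I corrected before pressing.

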